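# Offer up the gearbox cover of a coil winder

## Robot

A 7-joint arm with a two-finger parallel gripper is mounted at the origin on the work surface. World frame = base frame: x ahead of the robot, y to its left, z up, the work surface at z = 0. Lengths are in m, angles in rad, forces in N, time in s.
With the tool pointing down it reaches from about 0.4 to 0.85 m from the base axis. Payload 10.4 kg.
Tool frame: the origin (TCP) lies at the very end of the fingers, on their centre line; the grasp point (between the pads) lies 19 mm behind it (manip.grip_depth is the distance from the TCP to the grasp point, in m); z points along the fingers, x is the direction in which the jaws open and shut, and the axes are right-handed (so a half turn about z gives the same grasp; the last joint's range is limited). The gripper opens to 85 mm and grips with 20 to 120 N. Pads are 22 mm wide; open, the fingers measure 114 mm over their backs; the gripper's body (76 mm by 85 mm) begins 54 mm behind the grasp point. The pads swing forward as they close: fully open they stand 13 mm farther back than shut.
Start: joints at [1.237, 0.332, -0.065, 1.46, 0.022, 1.35, -0.088], TCP at [0.191, -0.595, 0.231] pointing down, gripper open.
Joint ranges: [-2.6, 2.6], [-0.5, 2.12], [-1.47, 1.34], [0.16, 2.42], [-1.27, 4.41], [0.06, 2.06], [-2.6, 2.6]. Speed limits (rad/s): [2.22, 2.22, 2.79, 2.79, 3.14, 3.14, 3.14].

## Interface

Orientations are given as a unit quaternion [x, y, z, w].
In Python, from workcell import manip, cams gives the robot as it stands. The module is installed in compiled form; this text tells all that it offers.
- The arm moves only by the tool move_arm, never from a script. Its arguments are lists of equal length, an entry for each row: "claw": the opening, from 0 (shut) to 1 (fully open); "dp": the shift along the tool's x, y, z as a fraction of full scale, a list of three; "turn": the turn, a rotation vector about the tool's x, y, z as a fraction of full scale, a list of three. A call has 1 to 8 rows; each row shifts and turns the commanded pose from where the row before left it, along the tool's axes as they then stand; what a row does not reach is not made up. Full scale, the value 1, is 200 mm for a shift and 45 degrees for a turn. A row lasts 1/12 s, in which the tool goes at most 41.7 mm and 7.16 degrees, less where a joint would pass 70% of its speed; a pose out of reach is approached as far as the arm can. A call with a number of a shift or a turn outside -1 to 1 is refused whole. A call with a gripper value outside its range is refused whole. The fingers move at their own pace and stop on an object; "grip_force" is the grip in N (left out, the last holds). Time passes only in rows, so rows that do not move let the fingers close. It gives the time, the measured TCP pose, the force and the opening at its end, in the units of the state.
- manip.get_obs(): the state, without advancing time (a new reading comes with each control period).
- cams.camera(name): name is "scene" or "top"; returns the picture (480x640x3 uint8, red, green, blue); there is no depth.
- cams.camera_info(name): a dict with "fx", "fy", "cx", "cy" (pixels), "pose" (4x4, takes a point from camera to world coordinates). Camera axes: x right, y down, z forward; pixel columns grow to the right and rows downward; lengths in m; the calibration is good to about 2 mm. A picture is of the moment at which its call begins. camera_info takes no time and is no camera call.
- manip.hand_in(): hands the job in, once; it reports no verdict.
The state is a dict: "clock": time; "joint_pos": joint angles; "joint_velocities": joint speeds; "tau": joint torques, N m; "position": TCP position; "ee_rot": TCP orientation; "ft_force": force on the tool from outside, world axes, zero at the start; "torque": the same for the moment, N m; "grip_width": opening from 0.0 (shut) to 1.0 (fully open).
Only numpy, scipy, OpenCV 4.12 (cv2) and the standard library are available. Lean on these libraries where they do the work, as an engineer would, in place of code of your own. Each camera call takes 0.05 s, during which the arm holds its last target.

## Task

Take the cover plate that has three holes by its handle, bring its three holes over the three threaded holes of the open gearbox and let it down gently until you feel it seat on the rim. Then lift it about a centimetre clear again and finish while still holding it there in the gripper: level, still, touching nothing else, its holes lined up over the threaded holes so that the screws can be started. Leave the other cover plate where it lies.

Things in the scene. Friction and masses are not known exactly. Their poses are not given: they have to be found in the camera images.
- cover: Loose aluminium plate 130 x 110 x 5 mm (x, y, z), lying flat, with three 14 mm through holes: two at its +y edge, one mid -y edge. On its middle a block handle, 60 mm long (x), 16 mm thick (y), 36 mm high above the plate, to pinch across the 16 mm. Origin: centre of the underside, z up. 0.2 to 0.45 kg. Fits one way round: x, y along the gearbox's; starts turned under 60 degrees from that.
- spare: Another cover of the same size, handle and material but with four holes, one in each corner; it does not fit and must stay where it lies. The two covers lie beside each other on the bench, in either order. Origin: centre of the plate's underside.
- gearbox: Fixed rigid grey box 120 x 100 mm on a pillar, height varies by centimetres; on top a flat steel rim 130 x 110 mm (x, y) round an opening 77 x 57 mm that shows gears. An arbor with a small bobbin sticks out of its +y side, to 103 mm from the middle and 65 mm above the origin. Origin: centre of the box's underside; the rim's top face is 85 mm above it (100 to 135 mm above the bench).
- seat (a point): Centre of the rim's top face on the gearbox: where the origin of the cover lies when it is seated. Axes as the gearbox's.
- hole0 (a point): Centre of the cover's hole at (x, y) = (+50, +41) mm of the cover, on the underside.
- hole1 (a point): Centre of the cover's hole at (-50, +41) mm, on the underside.
- hole2 (a point): Centre of the cover's hole at (0, -41) mm, on the underside.
- thread0 (a point): Mouth of the gearbox's threaded hole, 8 mm wide, dark inside, at (+50, +41) mm of the gearbox, in the rim's top face; belongs under hole0.
- thread1 (a point): Mouth of the threaded hole at (-50, +41) mm; belongs under hole1.
- thread2 (a point): Mouth of the threaded hole at (0, -41) mm; belongs under hole2.
There are look-alikes about, which are no part of the job. Leave any blue look-alike of the cover alone.

How it is judged:
By the outcome, as a careful person would: the job done as asked, in the order asked, and still so for the second after the job is handed in, while the arm keeps its last pose, push and grip.
It also fails if it takes over 42 s, if anything falls off the work surface, if the arm or the gripper's body presses on something with over 40 N, if the wrist force passes 120 N, or if a joint passes its speed limit or range.

## Working session

There is one attempt and no reset: what is moved stays moved. The work goes in short steps, Python scripts to look and compute and a tool call to move; the robot and the scene stay as the last step left them, time stands still between calls to the robot, and variables do not carry over. Pictures are saved under pics/ and viewed, and the job is handed in when it is done.

Besides the shell and the picture viewer there is one more tool, called after "Emit:" by a JSON object that holds its "fn" and its "kwargs". move_arm: Moves the arm, as the interface text tells. Shift numbers are shares of 200 mm and turn numbers shares of 45 degrees, none past 1 either way. Its arguments: {"type":"object","properties":{"claw":{"type":"array","items":{"type":"number"}},"dp":{"type":"array","items":{"type":"array","items":{"type":"number"}}},"turn":{"type":"array","items":{"type":"array","items":{"type":"number"}}},"grip_force":{"type":"number"}},"required":["claw","dp","turn"]}

```bash
ls; mkdir -p pics; python3 - <<'E'
from workcell import manip, cams
import cv2, numpy as np
np.set_printoptions(precision=4,suppress=True)
for n in ("scene","top"):
    im=cams.camera(n); cv2.imwrite(f"pics/{n}0.png",im[:,:,::-1])
    i=cams.camera_info(n); print(n,i["fx"],i["fy"],i["cx"],i["cy"]);print(np.array(i["pose"]))
print(manip.get_obs(), manip.grip_depth)
E
```

```text
pics
scene 468.2261575534491 468.2261575534491 316.1200747734345 238.02331603887814
[[ 0.7211  0.3999 -0.5658  1.1059]
 [ 0.6927 -0.3976  0.6017 -0.5878]
 [ 0.0156 -0.8258 -0.5637  0.752 ]
 [ 0.      0.      0.      1.    ]]
top 599.3000553546285 599.3000553546285 314.5845706761444 238.3335392729569
[[-0.0214 -0.9945  0.1021  0.3432]
 [-0.9996  0.023   0.0147  0.0751]
 [-0.0169 -0.1018 -0.9947  1.3645]
 [ 0.      0.      0.      1.    ]]
{'clock': 0.1, 'joint_pos': array([ 1.2374,  0.3328, -0.0647,  1.4609,  0.0216,  1.3499, -0.0885]), 'joint_velocities': array([ 0.001 , -0.0013,  0.0009, -0.0028,  0.001 ,  0.0004,  0.0024]), 'tau': array([  0.0019, -62.6744,   0.0495, -39.2431,   0.0164,   0.007 ,
        -0.0001]), 'position': array([ 0.191 , -0.5947,  0.2306]), 'ee_rot': array([ 0.808 , -0.5891, -0.0005, -0.0003]), 'ft_force': array([-0.1081,  0.9442,  0.0174]), 'torque': array([-0.0497, -0.0177, -0.0003]), 'grip_width': 0.9951293529244637} 0.0187
```

View pics/scene0.png

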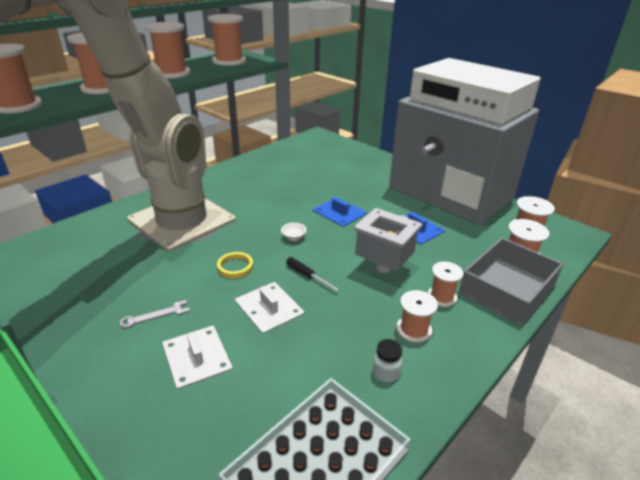

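View pics/top0.png

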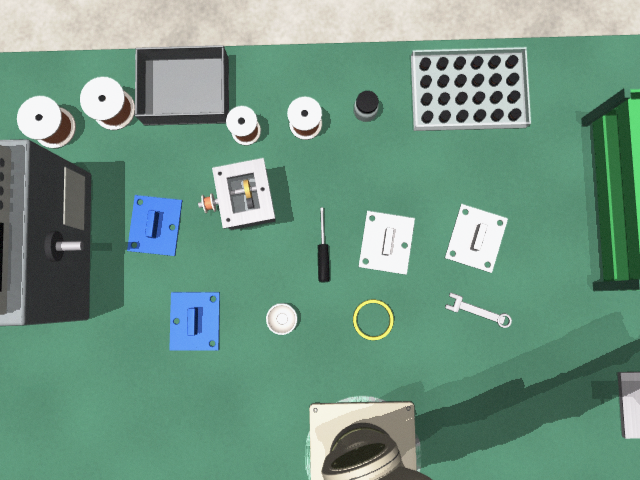

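```bash
python3 - <<'E'
import cv2, numpy as np
t=cv2.imread("pics/top0.png"); s=cv2.imread("pics/scene0.png")
a=cv2.resize(t[195:285,350:520],None,fx=4.6,fy=4.6,interpolation=cv2.INTER_CUBIC)
cv2.imwrite("pics/zcov.png",a)
cv2.imwrite("pics/zgb.png",cv2.resize(t[145:240,190:290],None,fx=6,fy=6,interpolation=cv2.INTER_CUBIC))
cv2.imwrite("pics/zsc.png",cv2.resize(s[270:390,150:310],None,fx=4.8,fy=4.8,interpolation=cv2.INTER_CUBIC))
E
```

```text
(no output)
```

View pics/zcov.png

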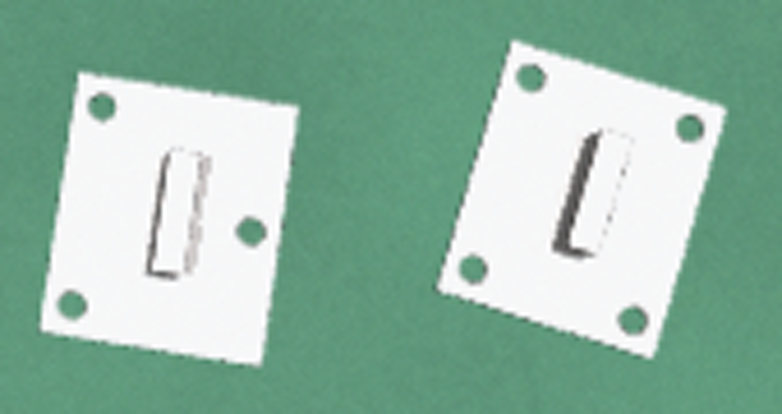

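View pics/zgb.png

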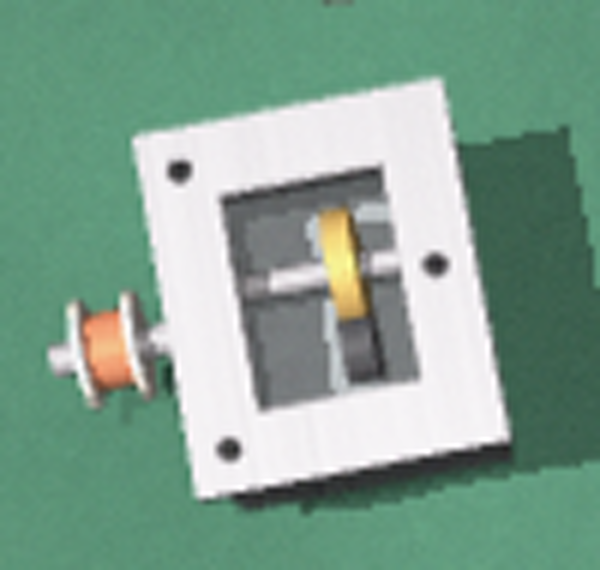

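View pics/zsc.png

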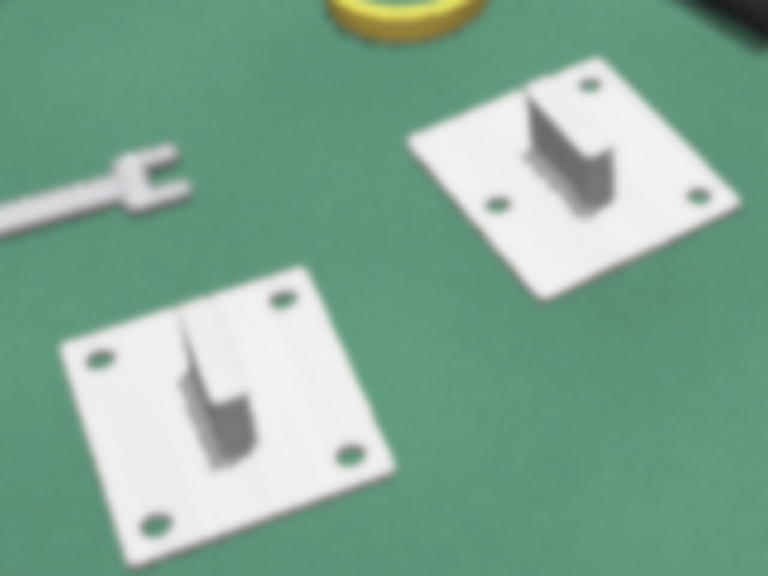

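```bash
cat > h.py <<'E'
from workcell import manip, cams
import cv2, numpy as np
from scipy.optimize import least_squares
from scipy.spatial.transform import Rotation as R
np.set_printoptions(precision=4,suppress=True)
def K(n):
    i=cams.camera_info(n); return i["fx"],i["fy"],i["cx"],i["cy"],np.array(i["pose"])
def proj(n,P):
    fx,fy,cx,cy,T=K(n); P=np.atleast_2d(P); c=(P-T[:3,3])@T[:3,:3]
    return np.c_[fx*c[:,0]/c[:,2]+cx, fy*c[:,1]/c[:,2]+cy]
def unproj(n,uv,z):
    fx,fy,cx,cy,T=K(n); uv=np.atleast_2d(uv)
    d=np.c_[(uv[:,0]-cx)/fx,(uv[:,1]-cy)/fy,np.ones(len(uv))]@T[:3,:3].T
    return T[:3,3]+d*((z-T[2,3])/d[:,2])[:,None]
H=np.array([[.05,.041,0],[-.05,.041,0],[0,-.041,0]])
C=np.array([[.065,.055,0],[-.065,.055,0],[-.065,-.055,0],[.065,-.055,0]])
def T4(p,M):
    return R.from_euler('z',p[3]).apply(M)+np.array(p[:3])
E
python3 - <<'E'
from h import *
t=cv2.imread("pics/top0.png"); s=cv2.imread("pics/scene0.png")
def blob(img,seed,r,frac=.5):
    # subpixel weighted darkness centroid
    g=cv2.cvtColor(img,cv2.COLOR_BGR2GRAY).astype(float); x,y=map(int,np.round(seed))
    w=g[y-r:y+r+1,x-r:x+r+1]; bg=np.median(np.r_[w[0],w[-1],w[:,0],w[:,-1]]); d=np.clip(bg-w-15,0,None)
    yy,xx=np.mgrid[y-r:y+r+1,x-r:x+r+1]; return np.array([(d*xx).sum(),(d*yy).sum()])/d.sum()
z=lambda u,v,ox,oy,f:(u/f+ox-.5,v/f+oy-.5)
gt=[blob(t,z(180,170,190,145,6),4),blob(t,z(229,448,190,145,6),4),blob(t,z(435,264,190,145,6),4)]
ct=[blob(t,z(102,106,350,195,4.6),5),blob(t,z(72,305,350,195,4.6),5),blob(t,z(251,231,350,195,4.6),5)]
print(np.array(gt),np.array(ct))
cs=[blob(s,z(699,195,150,270,4.8),5),blob(s,z(590,84,150,270,4.8),5),blob(s,z(498,204,150,270,4.8),5)]
print(np.array(cs))
# covers
for nm,obs in (("top",ct),("scene",cs)):
    for zz in (.0025,):
        W=unproj(nm,obs,zz)
        f=lambda p:(T4([p[0],p[1],zz,p[2]],H)-W).ravel()
        r=least_squares(f,[*W.mean(0)[:2],0]); print("cover",nm,r.x,np.rad2deg(r.x[2]),np.abs(r.fun).max())
for zz in (.10,.11,.12,.13,.135):
    W=unproj("top",gt,zz)
    f=lambda p:(T4([p[0],p[1],zz,p[2]],H)-W).ravel()
    r=least_squares(f,[*W.mean(0)[:2],0]); print("gb",zz,r.x,np.rad2deg(r.x[2]),np.abs(r.fun).max())
    print(proj("scene",T4([r.x[0],r.x[1],zz,r.x[2]],np.r_[C,H])).round(1).tolist())
cv2.imwrite("pics/zgs.png",cv2.resize(s[190:290,340:440],None,fx=6,fy=6,interpolation=cv2.INTER_CUBIC))
E
```

```text
[[219.4479 173.0276]
 [227.7621 219.4619]
 [262.1265 188.6451]] [[371.7226 217.7075]
 [365.2327 260.8323]
 [404.1393 244.8747]]
[[296.9755 309.9591]
 [271.6555 284.2036]
 [252.2034 313.1399]]
cover top [ 0.4708 -0.0681 -0.1805] -10.342006855970036 0.00010142436573401525
cover scene [ 0.4664 -0.0656 -0.1477] -8.461492949981452 0.0065695252055902875
gb 0.1 [0.5754 0.2456 0.1697] 9.720908514823908 0.0014398697946402805
[[423.2, 234.4], [377.3, 218.5], [356.4, 237.6], [404.3, 255.7], [415.4, 235.0], [379.9, 222.6], [382.4, 243.7]]
gb 0.11 [0.5736 0.2441 0.1697] 9.720951814901673 0.0010022267155946896
[[422.8, 231.0], [376.8, 215.2], [355.7, 234.2], [403.8, 252.2], [415.0, 231.6], [379.3, 219.3], [381.9, 240.2]]
gb 0.12 [0.5718 0.2427 0.1697] 9.720916513032579 0.0005646090101698586
[[422.5, 227.6], [376.2, 211.9], [355.0, 230.8], [403.4, 248.6], [414.6, 228.2], [378.8, 215.9], [381.3, 236.8]]
gb 0.13 [0.57   0.2412 0.1697] 9.720961269974218 0.00012696580749638198
[[422.1, 224.2], [375.7, 208.6], [354.3, 227.3], [402.9, 245.0], [414.1, 224.8], [378.2, 212.6], [380.7, 233.3]]
gb 0.135 [0.5691 0.2405 0.1697] 9.720911649816967 0.000162438882052085
[[421.9, 222.5], [375.4, 206.9], [354.0, 225.5], [402.6, 243.2], [413.9, 223.0], [378.0, 210.9], [380.4, 231.5]]
```

View pics/zgs.png

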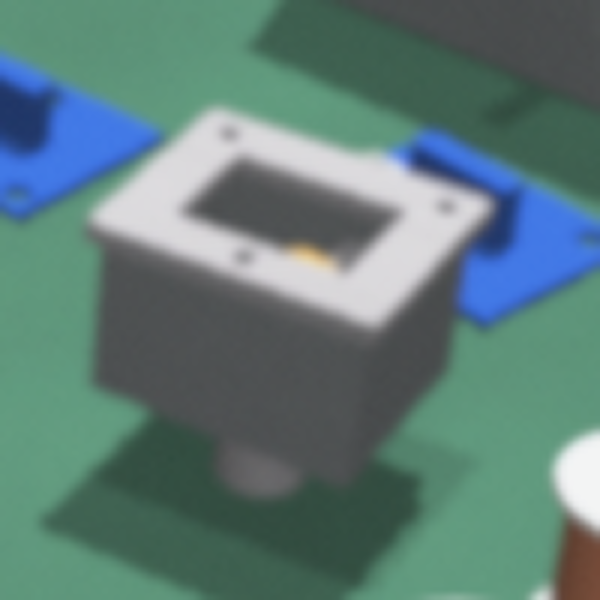

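Emit:
{"fn": "move_arm", "kwargs": {"claw": [0.5,0.5,0.5,0.5,0.5,0.5,0.5,0.5], "dp": [[-0.13,-0.134,0],[-0.13,-0.134,0],[-0.13,-0.134,0],[-0.13,-0.134,0],[-0.13,-0.134,0],[-0.13,-0.134,0],[-0.13,-0.134,0],[-0.13,-0.134,0]], "turn": [[0,0,0],[0,0,0],[0,0,0],[0,0,0],[0,0,0],[0,0,0],[0,0,0],[0,0,0]], "grip_force": 60}}

```text
clock: 0.77
position: [0.332, -0.3296, 0.2311]
ee_rot: [0.808, -0.589, -0.0, 0.0]
ft_force: [0.6, -0.5, 1.1]
grip_width: 0.5
```

Emit:
{"fn": "move_arm", "kwargs": {"claw": [0.5,0.5,0.5,0.5,0.5,0.5,0.5,0.5], "dp": [[-0.13,-0.134,0],[-0.13,-0.134,0],[-0.13,-0.134,0],[-0.13,-0.134,0],[-0.13,-0.134,0],[-0.13,-0.134,0],[-0.1,-0.1,0],[0,0,0]], "turn": [[0,0,0],[0,0,0],[0,0,0],[0,0,0],[0,0,0],[0,0,0],[0,0,0],[0,0,0]]}}

```text
clock: 1.43
position: [0.4519, -0.1026, 0.2314]
ee_rot: [0.81, -0.586, -0.0, -0.001]
ft_force: [-0.6, -0.8, -0.2]
grip_width: 0.502
```

Emit:
{"fn": "move_arm", "kwargs": {"claw": [0.5,0.5,0.5,0.5,0.5,0.5,0.5,0.5], "dp": [[0,0,0],[0,0,0],[0,0,0],[0,0,0],[0,0,0],[0,0,0],[0,0,0],[0,0,0]], "turn": [[0,0,0.125],[0,0,0.125],[0,0,0.125],[0,0,0.125],[0,0,0.125],[0,0,0],[0,0,0],[0,0,0]]}}

```text
clock: 2.1
position: [0.4499, -0.1086, 0.2312]
ee_rot: [-0.642, 0.767, 0.0, -0.0]
ft_force: [0.6, -0.1, -0.2]
grip_width: 0.498
```

```bash
cat > d.py <<'E'
from h import *
def delta(tp,head):
    o=manip.get_obs(); M=R.from_quat(o["ee_rot"]); 
    hd=np.rad2deg(np.arctan2(*M.as_matrix()[[1,0],0]))
    X=np.array([np.cos(np.deg2rad(head)),np.sin(np.deg2rad(head)),0]);Z=np.array([0,0,-1.])
    Rt=np.c_[X,np.cross(Z,X),Z]
    print("pos",o["position"],"head",hd,"F",o["ft_force"],"T",o["torque"],"w",o["grip_width"],"t",o["clock"])
    print("dp",M.inv().apply(np.array(tp)-o["position"])/.2,"turn",(M.inv()*R.from_matrix(Rt)).as_rotvec(degrees=True)/45)
E
python3 - <<'E'
from d import *
delta([.4708,-.0681,.10],-100.34)
p=[.4708,-.0681,.0025,-.1805]
print(proj("scene",T4(p,H)), proj("scene",T4(p,C)))
E
```

```text
pos [ 0.4499 -0.1086  0.2312] head -100.12871684470574 F [ 0.6381 -0.0684 -0.2481] T [ 0.0167 -0.0411  0.034 ] w 0.49769787100386886 t 2.1
dp [-0.2178 -0.0676  0.6558] turn [ 0.0003 -0.      0.0047]
[[295.6945 310.9835]
 [273.016  287.8019]
 [253.8406 312.7431]] [[304.375  312.2792]
 [274.6751 282.4825]
 [235.0649 299.4498]
 [262.9876 332.2465]]
```

Emit:
{"fn": "move_arm", "kwargs": {"claw": [0.5,0.5,0.5,0.5,0.5,0.5,0.5,0.5], "dp": [[-0.073,-0.023,0.1],[-0.073,-0.023,0.1],[-0.072,-0.022,0.1],[0,0,0.12],[0,0,0.12],[0,0,0.11],[0,0,0],[0,0,0]], "turn": [[0,0,0.005],[0,0,0],[0,0,0],[0,0,0],[0,0,0],[0,0,0],[0,0,0],[0,0,0]]}}

```text
clock: 2.77
position: [0.4707, -0.068, 0.101]
ee_rot: [-0.64, 0.769, 0.001, -0.001]
ft_force: [0.5, 0.4, 0.7]
grip_width: 0.497
```

```bash
python3 - <<'E'
from d import *
delta([.4708,-.0681,.013],-100.34)
t=cams.camera("top")[:,:,::-1]; s=cams.camera("scene")[:,:,::-1]
a=cv2.resize(t[185:285,330:430],(400,400),interpolation=cv2.INTER_CUBIC); b=cv2.resize(s[230:350,220:340],(400,400),interpolation=cv2.INTER_CUBIC)
cv2.imwrite("pics/g1.png",np.hstack([a,b]))
E
```

```text
pos [ 0.4707 -0.068   0.101 ] head -100.44236162171516 F [0.5225 0.3983 0.7203] T [ 0.0294 -0.004   0.0114] w 0.4970022556297157 t 2.7667
dp [ 0.0004 -0.0015  0.44  ] turn [ 0.0026  0.0005 -0.0023]
```

View pics/g1.png

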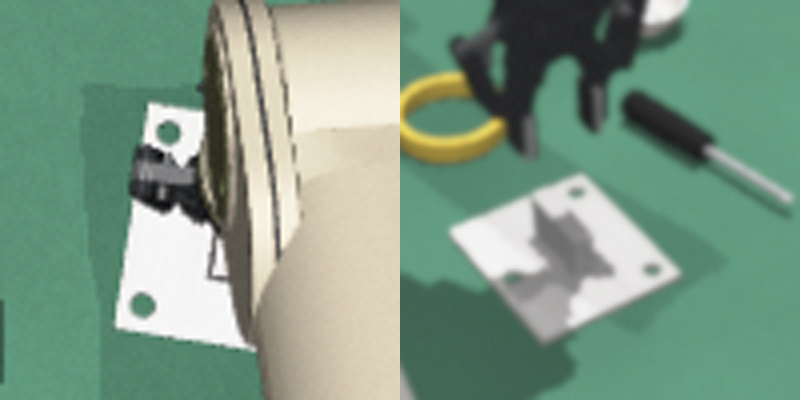

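Emit:
{"fn": "move_arm", "kwargs": {"claw": [0.5,0.5,0.5,0.5,0.5,0.5,0.5], "dp": [[0,0,0.08],[0,0,0.08],[0,0,0.08],[0,0,0.06],[0,0,0.04],[0,0,0],[0,0,0]], "turn": [[0,0,0],[0,0,0],[0,0,0],[0,0,0],[0,0,0],[0,0,0],[0,0,0]]}}

```text
clock: 3.45
position: [0.4717, -0.0682, 0.0338]
ee_rot: [-0.639, 0.769, -0.0, 0.0]
ft_force: [0.5, -0.7, 0.3]
grip_width: 0.501
```

```bash
python3 - <<'E'
from d import *
delta([.4708,-.0681,.013],-100.34)
s=cams.camera("scene")[:,:,::-1]
b=cv2.resize(s[230:350,220:340],(600,600),interpolation=cv2.INTER_CUBIC)
cv2.imwrite("pics/g2.png",b)
E
```

```text
pos [ 0.4717 -0.0682  0.0338] head -100.53057853100707 F [ 0.4671 -0.7039  0.3495] T [0.0004 0.0332 0.0339] w 0.5006202218404021 t 3.45
dp [0.0003 0.0044 0.1042] turn [-0.0005  0.     -0.0042]
```

View pics/g2.png

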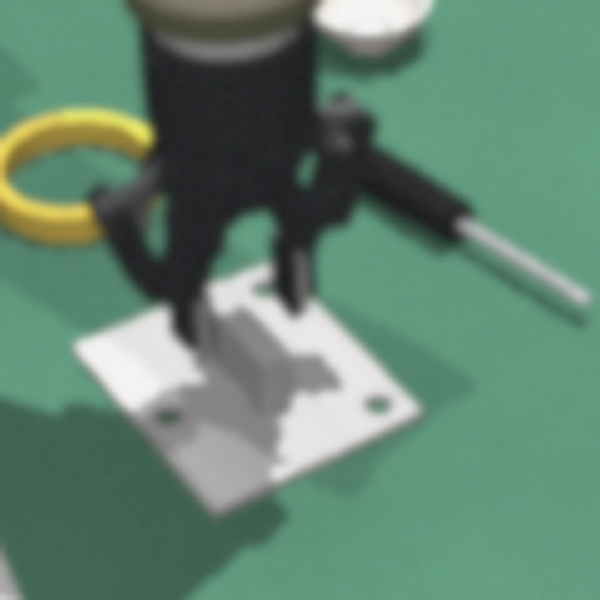

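Emit:
{"fn": "move_arm", "kwargs": {"claw": [0.5,0.5,0.5,0.5,0.5,0.5], "dp": [[0,0.004,0.03],[0,0,0.03],[0,0,0.025],[0,0,0.02],[0,0,0],[0,0,0]], "turn": [[0,0,-0.004],[0,0,0],[0,0,0],[0,0,0],[0,0,0],[0,0,0]]}}

```text
clock: 4.0
position: [0.4703, -0.0679, 0.012]
ee_rot: [-0.64, 0.768, 0.0, -0.0]
ft_force: [-0.7, 0.4, -0.3]
grip_width: 0.499
```

Emit:
{"fn": "move_arm", "kwargs": {"claw": [0.3,0.2,0.1,0,0,0,0,0], "dp": [[0,0,0],[0,0,0],[0,0,0],[0,0,0],[0,0,0],[0,0,0],[0,0,0],[0,0,0]], "turn": [[0,0,0],[0,0,0],[0,0,0],[0,0,0],[0,0,0],[0,0,0],[0,0,0],[0,0,0]], "grip_force": 60}}

```text
clock: 4.67
position: [0.4708, -0.0682, 0.0127]
ee_rot: [-0.64, 0.768, -0.0, 0.0]
ft_force: [-1.6, 0.1, 5.7]
grip_width: 0.175
```

```bash
python3 - <<'E'
from d import *
delta([.4708,-.0681,.013],-100.34)
E
```

```text
pos [ 0.4708 -0.0682  0.0127] head -100.36770082008091 F [-1.6293  0.0681  5.6561] T [-0.0364  0.3044  0.0298] w 0.17503207529881018 t 4.6667
dp [-0.0004  0.0001 -0.0016] turn [-0.0009 -0.0003 -0.0006]
```

Emit:
{"fn": "move_arm", "kwargs": {"claw": [0,0,0,0,0,0,0,0], "dp": [[0,0,-0.01],[0,0,-0.04],[0,0,-0.1],[0,0,-0.15],[0,0,-0.18],[0,0,-0.18],[0,0,-0.15],[0,0,-0.04]], "turn": [[0,0,0],[0,0,0],[0,0,0],[0,0,0],[0,0,0],[0,0,0],[0,0,0],[0,0,0]]}}

```text
clock: 5.33
position: [0.4724, -0.0679, 0.1874]
ee_rot: [-0.641, 0.768, -0.003, 0.002]
ft_force: [0.8, 0.3, -2.2]
grip_width: 0.176
```

Emit:
{"fn": "move_arm", "kwargs": {"claw": [0,0,0], "dp": [[0,0,0],[0,0,0],[0,0,0]], "turn": [[0,0,0],[0,0,0],[0,0,0]]}}

```text
clock: 5.58
position: [0.4693, -0.068, 0.1805]
ee_rot: [-0.64, 0.768, 0.001, -0.001]
ft_force: [-1.5, -0.8, -2.0]
grip_width: 0.179
```

```bash
python3 - <<'E'
from d import *
delta([.5697,.241,.183],-80.28)
t=cams.camera("top")[:,:,::-1]; s=cams.camera("scene")[:,:,::-1]
a=cv2.resize(t[185:285,330:430],(400,400),interpolation=cv2.INTER_CUBIC); b=cv2.resize(s[190:330,210:350],(400,400),interpolation=cv2.INTER_CUBIC)
cv2.imwrite("pics/g3.png",np.hstack([a,b]))
E
```

```text
pos [ 0.4693 -0.068   0.1805] head -100.36239389528326 F [-1.4507 -0.814  -1.9605] T [ 0.0011 -0.004   0.0004] w 0.17880486541838755 t 5.5833
dp [-1.6101 -0.2157 -0.0132] turn [ 0.0037  0.0007 -0.4463]
```

View pics/g3.png

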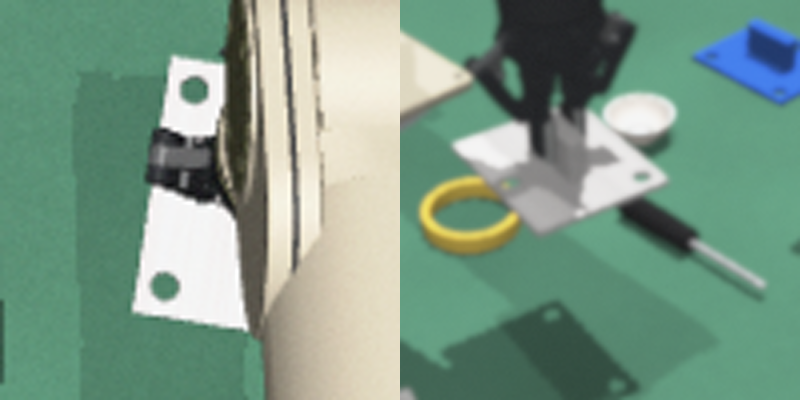

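Emit:
{"fn": "move_arm", "kwargs": {"claw": [0,0,0,0,0,0,0], "dp": [[0,0,-0.02],[0,0,-0.02],[0,0,-0.02],[0,0,0],[0,0,0],[0,0,0],[0,0,0]], "turn": [[0,0,-0.08],[0,0,-0.1],[0,0,-0.1],[0,0,-0.1],[0,0,-0.066],[0,0,0],[0,0,0]]}}

```text
clock: 6.27
position: [0.4701, -0.068, 0.1934]
ee_rot: [0.764, -0.645, -0.001, 0.0]
ft_force: [0.1, -0.3, -2.4]
grip_width: 0.179
```

```bash
python3 - <<'E'
from d import *
delta([.5697,.241,.183],-80.28)
E
```

```text
pos [ 0.4701 -0.068   0.1934] head -80.39112681954867 F [ 0.0722 -0.3477 -2.4495] T [0.0181 0.0042 0.0063] w 0.17889301463184218 t 6.2667
dp [-1.44   -0.7491  0.0521] turn [ 0.0017  0.0011 -0.0025]
```

Emit:
{"fn": "move_arm", "kwargs": {"claw": [0,0,0,0,0,0,0,0], "dp": [[-0.05,-0.026,0],[-0.1,-0.052,0],[-0.13,-0.068,0],[-0.13,-0.068,0],[-0.13,-0.068,0],[-0.13,-0.068,0],[-0.13,-0.068,0],[-0.13,-0.068,0]], "turn": [[0,0,0],[0,0,0],[0,0,0],[0,0,0],[0,0,0],[0,0,0],[0,0,0],[0,0,0]]}}

```text
clock: 6.93
position: [0.535, 0.1329, 0.1937]
ee_rot: [0.764, -0.646, -0.0, 0.0]
ft_force: [-0.0, 0.7, -3.0]
grip_width: 0.172
```

Emit:
{"fn": "move_arm", "kwargs": {"claw": [0,0,0,0,0,0,0,0], "dp": [[-0.13,-0.068,0],[-0.13,-0.068,0],[-0.12,-0.06,0],[-0.08,-0.04,0],[-0.04,-0.022,0],[0,0,0],[0,0,0],[0,0,0]], "turn": [[0,0,0],[0,0,0],[0,0,0],[0,0,0],[0,0,0],[0,0,0],[0,0,0],[0,0,0]]}}

```text
clock: 7.6
position: [0.5691, 0.2373, 0.194]
ee_rot: [0.764, -0.646, 0.0, 0.001]
ft_force: [0.5, -0.6, -2.5]
grip_width: 0.175
```

```bash
python3 - <<'E'
from d import *
delta([.5697,.241,.175],-80.28)
t=cams.camera("top")[:,:,::-1]; s=cams.camera("scene")[:,:,::-1]
a=cv2.resize(t[130:250,180:300],(400,400),interpolation=cv2.INTER_CUBIC); b=cv2.resize(s[150:290,310:450],(400,400),interpolation=cv2.INTER_CUBIC)
cv2.imwrite("pics/p1.png",np.hstack([a,b]));cv2.imwrite("pics/p1t.png",t);cv2.imwrite("pics/p1s.png",s)
E
```

```text
pos [0.5691 0.2373 0.194 ] head -80.4148792918688 F [ 0.4801 -0.6393 -2.5032] T [-0.036  -0.0157 -0.0628] w 0.1750560889574316 t 7.6
dp [-0.0181 -0.0063  0.0949] turn [ 0.0007 -0.0015 -0.003 ]
```

View pics/p1.png

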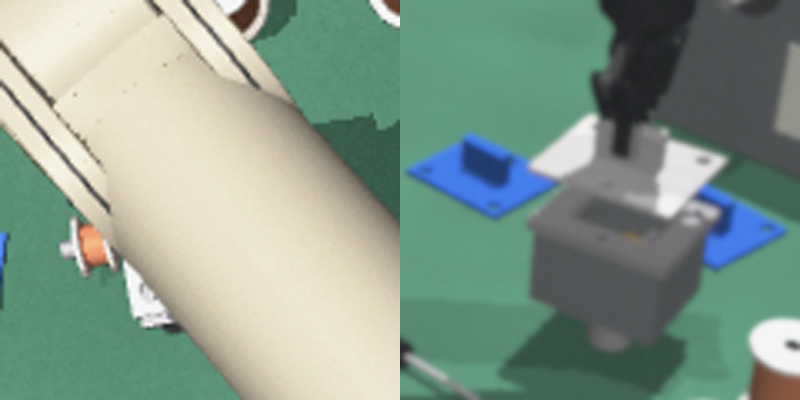

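Emit:
{"fn": "move_arm", "kwargs": {"claw": [0,0,0,0,0,0,0], "dp": [[-0.018,-0.006,0.03],[0,0,0.04],[0,0,0.05],[0,0,0.03],[0,0,0.015],[0,0,0],[0,0,0]], "turn": [[0,0,-0.003],[0,0,0],[0,0,0],[0,0,0],[0,0,0],[0,0,0],[0,0,0]]}}

```text
clock: 8.28
position: [0.5695, 0.2427, 0.1611]
ee_rot: [0.765, -0.644, -0.0, 0.0]
ft_force: [-0.2, -0.0, -2.4]
grip_width: 0.175
```

```bash
python3 - <<'E'
from d import *
delta([.5697,.241,.16],-80.28)
t=cams.camera("top")[:,:,::-1]; 
delta([.5697,.241,.16],-80.28)
s=cams.camera("scene")[:,:,::-1]
delta([.5697,.241,.16],-80.28)
cv2.imwrite("pics/p2t.png",t);cv2.imwrite("pics/p2s.png",s)
a=cv2.resize(t[190:240,200:250],(400,400),interpolation=cv2.INTER_CUBIC); b=cv2.resize(s[180:280,340:440],(600,600),interpolation=cv2.INTER_CUBIC)
cv2.imwrite("pics/p2a.png",a);cv2.imwrite("pics/p2b.png",b)
E
```

```text
pos [0.5695 0.2427 0.1611] head -80.15671436827748 F [-0.1708 -0.0496 -2.376 ] T [ 0.0145 -0.0349  0.0434] w 0.17539076564579584 t 8.2833
dp [0.0086 0.0003 0.0057] turn [0.0004 0.     0.0027]
pos [0.5697 0.2428 0.1615] head -80.1582410840619 F [ 0.5306  1.3436 -2.9132] T [-0.0312  0.0767  0.0099] w 0.170786888992101 t 8.3333
dp [0.0088 0.0014 0.0076] turn [-0.0005  0.0001  0.0027]
pos [0.5697 0.2429 0.1617] head -80.15802297826292 F [ 0.4633  0.0064 -2.1044] T [-0.0555  0.0274  0.0334] w 0.17614734289254244 t 8.3833
dp [0.0091 0.0018 0.0086] turn [-0.0009  0.0002  0.0027]
```

View pics/p2a.png

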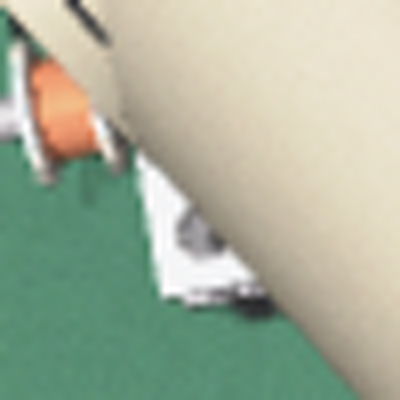

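View pics/p2b.png

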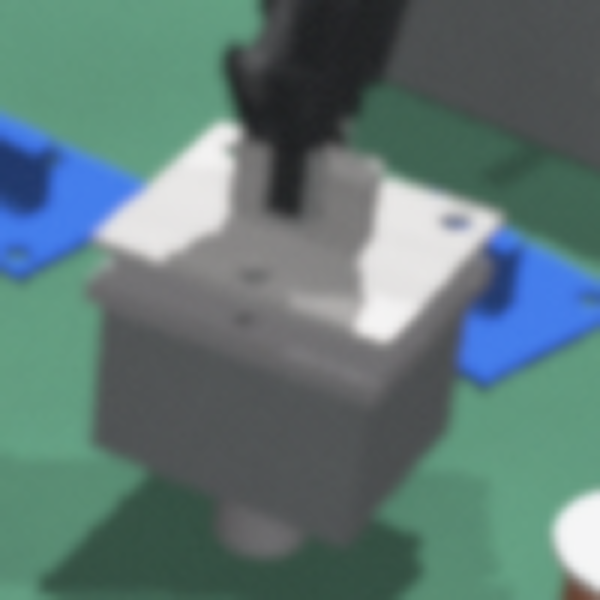

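```bash
python3 - <<'E'
from d import *
gt=np.array([[219.4479,173.0276],[227.7621,219.4619],[262.1265,188.6451]])
gs=np.array([[447,206],[230,133],[244,257]])/6+[340-.42,190-.42]
hs=np.array([[455,222],[232,148],[255,272]])/6+[340-.42,180-.42]
def fit(obs,zoff,p0,prior=None):
    f=lambda p:np.concatenate([(proj(n,T4(p,H+[0,0,zoff]))-o).ravel() for n,o in obs])
    return least_squares(f,p0)
r=fit([("top",gt),("scene",gs)],0,[.57,.24,.13,.17]); print("gb both",r.x,np.rad2deg(r.x[3]),r.fun.round(2))
g=r.x
# scene-only with z fixed for gb and cover, relative
for zg in (.130,.132):
    W=unproj("scene",gs,zg); f=lambda p:(T4([p[0],p[1],zg,p[2]],H)-W)[:,:2].ravel()
    a=least_squares(f,[.57,.24,.17]); print("gb scene",zg,a.x,a.fun.round(4))
for zc in (.147,.149,.151):
    W=unproj("scene",hs,zc+.0025); f=lambda p:(T4([p[0],p[1],zc,p[2]],H)-W)[:,:2].ravel()
    a=least_squares(f,[.57,.24,.17]); print("cov scene",zc,a.x,a.fun.round(4))
p=[.5697,.2428,.149,np.deg2rad(9.84)]
print("pred cover corners scene",((proj("scene",T4(p,C+[0,0,.005]))-[340,180]+.42)*6).round(0).tolist(), "holes",((proj("scene",T4(p,H+[0,0,.0025]))-[340,180]+.42)*6).round(0).tolist())
print("top corner/hole1 zoom",((proj("top",T4(p,np.r_[C[1:2],H[1:2]]+[0,0,.005]))-[200,190]+.44)*8).round(0).tolist())
print("top thread1 zoom",((gt[1]-[200,190]+.44)*8))
E
```

```text
gb both [0.5694 0.2408 0.1325 0.1689] 9.679142813901889 [ 0.04  0.03  0.04  0.04  0.08  0.09 -0.1   0.02  0.14 -0.03  0.22 -0.03]
gb scene 0.13 [0.5671 0.2439 0.1698] [-0.0005 -0.0005  0.0003  0.      0.0002  0.0005]
gb scene 0.132 [0.5689 0.2412 0.1698] [-0.0003 -0.0004  0.0001  0.0001  0.0002  0.0003]
cov scene 0.147 [0.5656 0.2475 0.1811] [-0.0013  0.0004  0.002  -0.0003 -0.0008 -0.0002]
cov scene 0.149 [0.5674 0.2446 0.1811] [-0.0011  0.0006  0.0018 -0.0002 -0.0007 -0.0003]
cov scene 0.151 [0.5692 0.2418 0.1811] [-0.0009  0.0007  0.0017 -0.0002 -0.0007 -0.0005]
pred cover corners scene [[505.0, 216.0], [223.0, 124.0], [94.0, 235.0], [389.0, 339.0]] holes [[456.0, 225.0], [238.0, 153.0], [254.0, 275.0]]
top corner/hole1 zoom [[161.0, 295.0], [205.0, 228.0]]
top thread1 zoom [225.6168 239.2152]
```

Emit:
{"fn": "move_arm", "kwargs": {"claw": [0,0,0,0,0,0,0,0], "dp": [[0.01,0.003,0],[0,0,0.01],[0,0,0.015],[0,0,0.01],[0,0,0.01],[0,0,0.005],[0,0,0],[0,0,0]], "turn": [[0,0,0.003],[0,0,0],[0,0,0],[0,0,0],[0,0,0],[0,0,0],[0,0,0],[0,0,0]]}}

```text
clock: 9.05
position: [0.5692, 0.2407, 0.1512]
ee_rot: [0.764, -0.645, -0.0, 0.0]
ft_force: [-0.1, -0.2, -2.9]
grip_width: 0.176
```

```bash
python3 - <<'E'
from d import *
delta([.5694,.2408,.1452],-80.32)
t=cams.camera("top")[:,:,::-1]; 
s=cams.camera("scene")[:,:,::-1]
delta([.5694,.2408,.1452],-80.32)
cv2.imwrite("pics/p3t.png",t);cv2.imwrite("pics/p3s.png",s)
a=cv2.resize(t[190:240,200:250],(400,400),interpolation=cv2.INTER_CUBIC); b=cv2.resize(s[190:290,340:440],(400,400),interpolation=cv2.INTER_CUBIC)
cv2.imwrite("pics/p3.png",np.hstack([a,b]))
E
```

```text
pos [0.5692 0.2407 0.1512] head -80.28772535619575 F [-0.0838 -0.1923 -2.9062] T [-0.009  -0.0429 -0.0516] w 0.17555193799579322 t 9.05
dp [-0.0005 -0.0009  0.0302] turn [ 0.0001 -0.0001  0.0007]
pos [0.5693 0.2407 0.1514] head -80.28790314997538 F [ 0.2137  0.3873 -2.3789] T [-0.0493  0.0008  0.0008] w 0.17981359877154085 t 9.15
dp [-0.0004 -0.0005  0.031 ] turn [-0.0003  0.      0.0007]
```

View pics/p3.png

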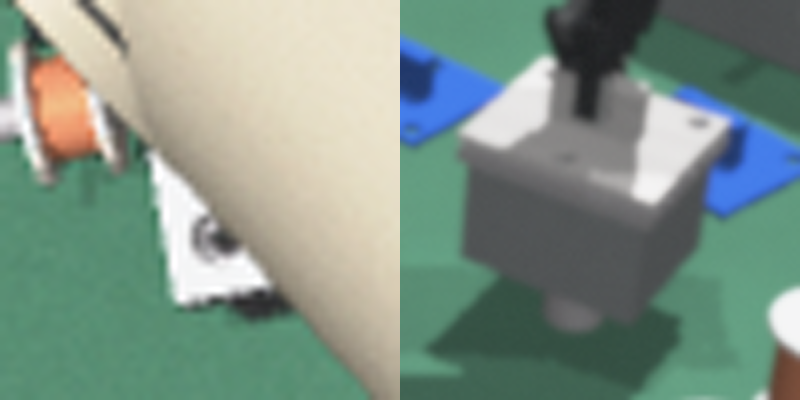

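Emit:
{"fn": "move_arm", "kwargs": {"claw": [0,0,0,0,0,0,0,0], "dp": [[0,0,0.004],[0,0,0.004],[0,0,0.004],[0,0,0.004],[0,0,0.003],[0,0,0],[0,0,0],[0,0,0]], "turn": [[0,0,0],[0,0,0],[0,0,0],[0,0,0],[0,0,0],[0,0,0],[0,0,0],[0,0,0]]}}

```text
clock: 9.82
position: [0.5693, 0.2406, 0.1475]
ee_rot: [0.764, -0.645, 0.0, -0.0]
ft_force: [0.2, 0.3, -3.1]
grip_width: 0.181
```

Emit:
{"fn": "move_arm", "kwargs": {"claw": [0,0,0,0,0], "dp": [[0,0,0.003],[0,0,0.003],[0,0,0.003],[0,0,0],[0,0,0]], "turn": [[0,0,0],[0,0,0],[0,0,0],[0,0,0],[0,0,0]]}}

```text
clock: 10.23
position: [0.5693, 0.2406, 0.146]
ee_rot: [0.764, -0.645, 0.0, -0.0]
ft_force: [-1.9, -2.0, 1.7]
grip_width: 0.181
```

Emit:
{"fn": "move_arm", "kwargs": {"claw": [0,0,0,0], "dp": [[0,0,0.002],[0,0,0],[0,0,0],[0,0,0]], "turn": [[0,0,0],[0,0,0],[0,0,0],[0,0,0]]}}

```text
clock: 10.57
position: [0.5693, 0.2406, 0.146]
ee_rot: [0.764, -0.645, 0.0, -0.0]
ft_force: [-3.7, -2.1, 6.9]
grip_width: 0.177
```

```bash
python3 - <<'E'
from d import *
delta([.5694,.2408,.1452],-80.32)
t=cams.camera("top")[:,:,::-1]; 
s=cams.camera("scene")[:,:,::-1]
delta([.5694,.2408,.1452],-80.32)
a=cv2.resize(t[190:240,200:250],(400,400),interpolation=cv2.INTER_CUBIC); b=cv2.resize(s[190:290,340:440],(400,400),interpolation=cv2.INTER_CUBIC)
cv2.imwrite("pics/p4.png",np.hstack([a,b]))
E
```

```text
pos [0.5693 0.2406 0.146 ] head -80.29658106032745 F [-3.6982 -2.08    6.875 ] T [-0.4509  0.7452  0.0175] w 0.1768710762768443 t 10.5667
dp [-0.0008 -0.0007  0.004 ] turn [-0.0005 -0.0004  0.0005]
pos [0.5693 0.2406 0.146 ] head -80.29664390986602 F [-2.9019 -3.2077  6.4334] T [-0.5016  0.8129  0.0044] w 0.1793504518843147 t 10.6667
dp [-0.0009 -0.0006  0.0039] turn [-0.0005 -0.0005  0.0005]
```

View pics/p4.png

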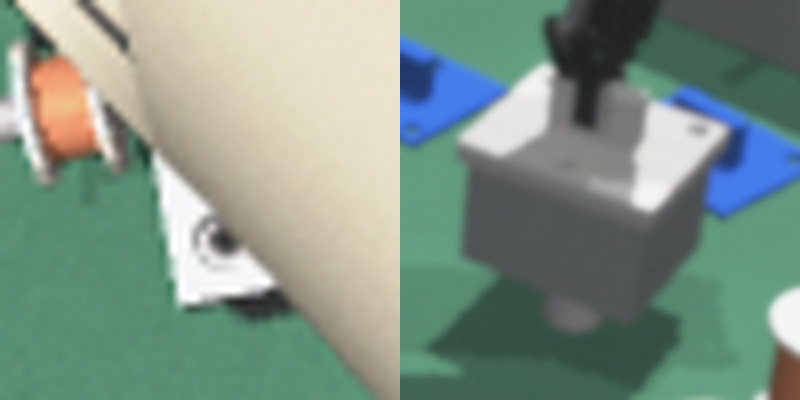

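Emit:
{"fn": "move_arm", "kwargs": {"claw": [0,0,0,0,0,0,0,0], "dp": [[0,0,-0.005],[0,0,-0.01],[0,0,-0.015],[0,0,-0.012],[0,0,-0.008],[0,0,-0.003],[0,0,0],[0,0,0]], "turn": [[0,0,0],[0,0,0],[0,0,0],[0,0,0],[0,0,0],[0,0,0],[0,0,0],[0,0,0]]}}

```text
clock: 11.33
position: [0.5692, 0.2406, 0.1558]
ee_rot: [0.764, -0.645, 0.0, 0.0]
ft_force: [-0.7, 0.0, -2.2]
grip_width: 0.178
```

Emit:
{"fn": "move_arm", "kwargs": {"claw": [0,0,0,0,0,0], "dp": [[0,0,0],[0,0,0],[0,0,0],[0,0,0],[0,0,0],[0,0,0]], "turn": [[0,0,0],[0,0,0],[0,0,0],[0,0,0],[0,0,0],[0,0,0]]}}

```text
clock: 11.83
position: [0.5693, 0.2406, 0.1559]
ee_rot: [0.764, -0.645, 0.0, 0.0]
ft_force: [0.4, -0.0, -2.0]
grip_width: 0.176
```

```bash
python3 - <<'E'
from d import *
delta([.5694,.2408,.156],-80.32)
t=cams.camera("top")[:,:,::-1]; 
s=cams.camera("scene")[:,:,::-1]
delta([.5694,.2408,.156],-80.32)
o=manip.get_obs(); print(o["ee_rot"],o["joint_velocities"])
cv2.imwrite("pics/p5t.png",t);cv2.imwrite("pics/p5s.png",s)
p=[.5693,.2406,.1433,np.deg2rad(9.7)]
def crop(img,n,x,y,w,f,draw):
    a=cv2.resize(img[y:y+w,x:x+w],None,fx=f,fy=f,interpolation=cv2.INTER_CUBIC)
    if draw:
        q=((proj(n,T4(p,C+[0,0,.005]))-[x,y]+.5)*f)
        cv2.polylines(a,[np.round(q).astype(int)],True,(0,0,255),1)
        for P in T4(p,H+[0,0,.0025]):
            u=((proj(n,P)[0]-[x,y]+.5)*f); cv2.circle(a,tuple(np.round(u).astype(int)),2,(0,0,255),-1)
    return a
cv2.imwrite("pics/p5b.png",np.hstack([crop(s,"scene",345,185,90,4.4,0),crop(s,"scene",345,185,90,4.4,1)]))
cv2.imwrite("pics/p5a.png",np.hstack([crop(t,"top",200,190,50,8,0),crop(t,"top",200,190,50,8,1)]))
E
```

```text
pos [0.5693 0.2406 0.1559] head -80.28998876642217 F [ 0.4336 -0.0296 -1.9751] T [-0.0271 -0.0242  0.0022] w 0.17593007556301274 t 11.8333
dp [-0.0009 -0.0009 -0.0007] turn [-0.     -0.0001  0.0007]
pos [0.5693 0.2406 0.1559] head -80.29298299369715 F [-0.4258 -0.3732 -2.0088] T [-0.0568 -0.0087 -0.0372] w 0.17261332621372738 t 11.9333
dp [-0.001  -0.0008 -0.0005] turn [-0.0001 -0.0002  0.0006]
[ 0.7644 -0.6447  0.0001  0.    ] [-0.0012 -0.0007  0.0009  0.0003  0.0022  0.001  -0.0003]
```

View pics/p5b.png

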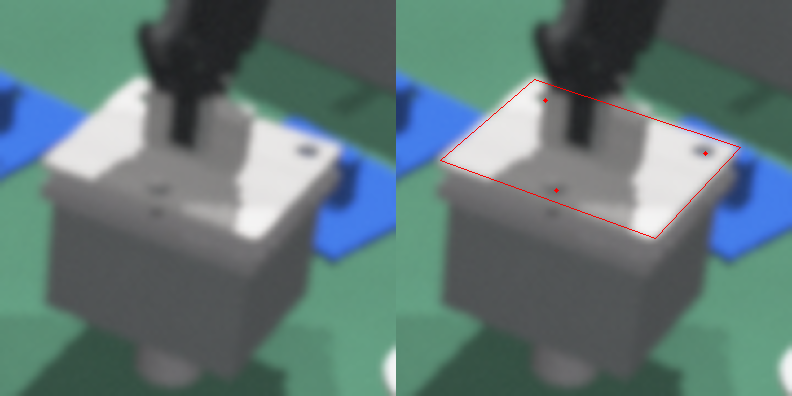

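View pics/p5a.png

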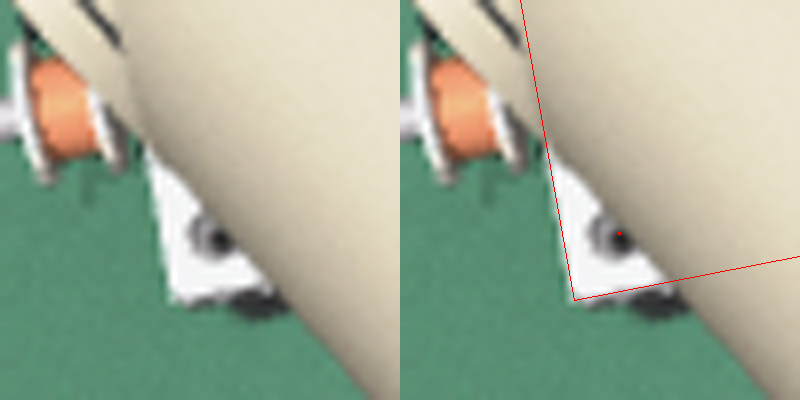

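```bash
python3 - <<'E'
from d import *
delta([.5694,.2408,.156],-80.32); print(manip.hand_in())
E
```

```text
pos [0.5693 0.2406 0.1559] head -80.29298299369715 F [-0.4258 -0.3732 -2.0088] T [-0.0568 -0.0087 -0.0372] w 0.17261332621372738 t 11.9333
dp [-0.001  -0.0008 -0.0005] turn [-0.0001 -0.0002  0.0006]
the job is handed in; nothing more can be done
None
```

I gripped the three-hole cover by its handle and carried it to the gearbox. I lowered it until it seated: the vertical force went from about −2.6 N to +6.9 N and the TCP stopped at z = 0.146 m. I then lifted it 10 mm clear and handed in at about 11.9 s, still holding it.

**Last checks:**
- **Position:** the TCP was 0.2 to 0.3 mm and 0.03° from the gearbox pose I measured. That pose came from pictures with about 2 mm calibration error.
- **Level and still:** there was no measurable tilt of the tool, joint speeds were about zero, and the wrist felt only the cover's weight (about 2 N).
- **Pictures:** in the scene view the cover's outline matched the predicted level pose to about 1 pixel. When seated, thread1 showed inside hole1, off centre by about half a millimetre by my estimate.

**Less certain:**
- **Holes 0 and 2:** the arm hid these from the top camera, so I checked them only through the oblique scene view and the fitted pose.
- **Sideways force:** while seated there was a sideways force of about 4 N, which vanished on lifting.
- **Spare and blue covers:** I did not move to them or touch them knowingly, but I took no picture at the end to confirm the spare had stayed put.

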